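# Lay the polish bottles in their tray, caps the same way

### The job

Lay the red and the pink nail-polish bottle that are lying on the desk flat in the grey two-lane tray, one bottle in each lane (either lane), straight along the lane and with both caps pointing to the end with the orange strip. They are glass, so set them down rather than drop them. Leave the blue bottle standing where it is.

Things in the scene. Friction and masses are not known exactly. Their poses are not given: they have to be found in the camera images.
- tray_mark (a point): Grey tray fixed to the desk: two open lanes side by side, each 104 x 56 mm inside; floor 3 mm, walls and divider (4 mm thick) 10 mm above the desk. Orange strip with pull tab outside one end. Point: on floor level at that end wall's inner face, in line with the divider. x axis: along the lanes, towards the strip; y across; z up. Lane centres: x = -0.052, y = +0.030 and -0.030 m.
- red_polish (a point): Red nail-polish bottle, black cap, 50 g, lying on its side. 76 mm long: square glass body 26 x 26 mm, 38 mm long, then neck and round cap, 16 mm across. Point: half-way along its length (where glass meets neck), on its axis, 13 mm above what it lies on. z axis: along the bottle towards the cap. Grip across the glass body, whose middle is 19 mm from the point, away from the cap.
- pink_polish (a point): Pink nail-polish bottle, white cap, 50 g, lying on its side. 76 mm long: square glass body 26 x 26 mm, 38 mm long, then neck and round cap, 16 mm across. Point: half-way along its length (where glass meets neck), on its axis, 13 mm above what it lies on. z axis: along the bottle towards the cap. Grip across the glass body, whose middle is 19 mm from the point, away from the cap.
- blue_polish (a point): The dark blue nail-polish bottle with a black cap, 26 x 26 x 76 mm, loose, standing upright on the desk as a bystander; the point is half-way up it, z axis up.
Mind the look-alikes: they are no part of the job. Leave any yellow look-alike of the part that bears pink_polish alone.

How it is judged:
At the end, for the whole second after the job is handed in: Red and pink lie at rest on the floors of different lanes (centres within 17 mm of the lane's centre lengthwise and crosswise, 6 mm in height), within 15 degrees of the lane's direction, caps to the orange strip; blue stands within 20 mm of its start ((((x of red_polish in the frame of tray_mark between -0.069 and -0.035 m and y of red_polish in the frame of tray_mark between 0.013 and 0.047 m and z of red_polish in the frame of tray_mark between 0.007 and 0.019 m and angle between the z axis of red_polish and the x axis of tray_mark, either way round below 0.27 rad and z of tray_mark in the frame of red_polish above 0.02 m and linear speed of red_polish_body below 0.03 m/s and angular speed of red_polish_body below 0.3 rad/s) and (x of pink_polish in the frame of tray_mark between -0.069 and -0.035 m and y of pink_polish in the frame of tray_mark between -0.047 and -0.013 m and z of pink_polish in the frame of tray_mark between 0.007 and 0.019 m and angle between the z axis of pink_polish and the x axis of tray_mark, either way round below 0.27 rad and z of tray_mark in the frame of pink_polish above 0.02 m and linear speed of pink_polish_body below 0.03 m/s and angular speed of pink_polish_body below 0.3 rad/s)) or ((x of red_polish in the frame of tray_mark between -0.069 and -0.035 m and y of red_polish in the frame of tray_mark between -0.047 and -0.013 m and z of red_polish in the frame of tray_mark between 0.007 and 0.019 m and angle between the z axis of red_polish and the x axis of tray_mark, either way round below 0.27 rad and z of tray_mark in the frame of red_polish above 0.02 m and linear speed of red_polish_body below 0.03 m/s and angular speed of red_polish_body below 0.3 rad/s) and (x of pink_polish in the frame of tray_mark between -0.069 and -0.035 m and y of pink_polish in the frame of tray_mark between 0.013 and 0.047 m and z of pink_polish in the frame of tray_mark between 0.007 and 0.019 m and angle between the z axis of pink_polish and the x axis of tray_mark, either way round below 0.27 rad and z of tray_mark in the frame of pink_polish above 0.02 m and linear speed of pink_polish_body below 0.03 m/s and angular speed of pink_polish_body below 0.3 rad/s))) and distance of blue_polish from where it was at the start of the episode below 0.02 m and angle between blue_polish's own z axis and vertical below 0.2 rad); the robot touches nothing.
It fails at once if the red bottle is dropped or thrown (falls freely by more than about 2 cm) (contact force between the fingers and red_polish_body below 0.05 N and linear speed of red_polish_body above 0.65 m/s).
It fails at once if the pink bottle is dropped or thrown (falls freely by more than about 2 cm) (contact force between the fingers and pink_polish_body below 0.05 N and linear speed of pink_polish_body above 0.65 m/s).
It fails at once if the blue bottle is knocked over (angle between blue_polish's own z axis and vertical above 0.5 rad).
It also fails if it takes over 64 s, if anything falls off the work surface, if the arm or the gripper's body presses on something with over 40 N, if the wrist force passes 120 N, or if a joint passes its speed limit or range.

### The arm

A 6-joint arm with a two-finger parallel gripper is mounted at the origin on the work surface; the furniture and walls round the work are solid. World frame = base frame: x ahead of the robot, y to its left, z up, the work surface at z = 0. Lengths are in m, angles in rad, forces in N, time in s.
With the tool pointing down it reaches from about 0.35 to 0.725 m from the base axis. Payload 6 kg.
Tool frame: the origin (TCP) lies at the very end of the fingers, on their centre line; the grasp point (between the pads) lies 19 mm behind it; z points along the fingers, y is the line along which they close (so a half turn about z gives the same grasp; the last joint's range is limited). The gripper opens to 85 mm and grips with 20 to 120 N. Pads are 22 mm wide; open, the fingers measure 114 mm over their backs; the gripper's body (76 mm by 85 mm) begins 54 mm behind the grasp point. The pads swing forward as they close: fully open they stand 13 mm farther back than shut.
Start: joints at [1.654, 0.04, 0.085, 0, -1.615, -0.334], TCP at [0.149, 0.581, 0.231] pointing down, gripper open.
Joint ranges: [-2.56, 2.56], [-1.29, 2.01], [-1.08, 1.49], [-3.29, 1.98], [-2.81, -0.18], [-2.99, 2.99]. Speed limits (rad/s): [2.57, 2.57, 3.01, 3.14, 3.14, 3.14].

### API

Orientations are given as a unit quaternion [x, y, z, w].
In Python, from station import bot gives the robot as it stands. The module is installed in compiled form; this text tells all that it offers.
- The arm moves only by the tool jog_arm, never from a script. Its argument "commands" is a list that holds one entry, the list of rows, each a list of 5 numbers: the shift along the world's x, y, z in mm, then the turn about the world's z in degrees, then the gripper's target within -1 to 1 (fully open at 1, half-way at 0, shut at -1). In form: [[[tx, ty, tz, yaw, grip], ...]]. A call has exactly 10 rows; each row shifts and turns the commanded pose from where the row before left it; what a row does not reach is not made up. A row lasts 1/12 s, in which the tool goes at most 41.7 mm and 7.16 degrees, less where a joint would pass 70% of its speed; a pose out of reach is approached as far as the arm can. A call with a gripper value outside its range is refused whole. The fingers move at their own pace and stop on an object; "newtons" is the grip in N (left out, the last holds). Time passes only in rows, so rows that do not move let the fingers close, or fill a call up. It gives the time, the measured TCP pose, the force, the opening and the grip force at its end, in the units of the state.
- bot.sense(): the state, without advancing time (a new reading comes with each control period).
- bot.capture(name): name is "side" or "top" or "wrist"; returns a dict with "pixels" (420x560x3 uint8, red, green, blue), "depth" (420x560 float32, m along the optical axis (not along the pixel's ray), 0 where there is no reading), "K" (3x3 intrinsics, pixels), "rvec" (rotation vector, rad) and "tvec" (3), from world to camera coordinates, as OpenCV has them. Camera axes: x right, y down, z forward; pixel columns grow to the right and rows downward; lengths in m; the calibration is good to about 2 mm. A picture is of the moment at which its call begins.
- bot.close_job(): hands the job in; it is judged then, once.
The state is a dict: "time_s": time; "joints": joint angles; "qd": joint speeds; "effort": joint torques, N m; "ee_pos": TCP position; "ee_rot": TCP orientation; "ft_force": force on the tool from outside, world axes, zero at the start; "moment": the same for the moment, N m; "grip_width": finger opening in m; "grip_force": force on a finger pad.
Only numpy, scipy, OpenCV 4.12 (cv2) and the standard library are available. Lean on these libraries where they do the work, as an engineer would, in place of code of your own. Each camera call takes 0.05 s, during which the arm holds its last target. There are 200 camera calls.

## Working session

There is one attempt and no reset: what is moved stays moved. The work goes in short steps, Python scripts to look and compute and a tool call to move; the robot and the scene stay as the last step left them, time stands still between calls to the robot, and variables do not carry over. Pictures are saved under pics/ and viewed, at most 10 in all, crops included, and the job is handed in when it is done.

Besides the shell and the picture viewer there is one more tool, called after "Request:" as name([rows], argument=value, ...), one row to a line, values as JSON. jog_arm: Moves the arm, as the interface text tells. Its arguments: {"type":"object","properties":{"commands":{"type":"array"},"newtons":{"type":"number"}},"required":["commands"]}

```bash
mkdir -p pics; cat > h.py <<'E'
import numpy as np, cv2
from station import bot
def cap(n):
    c=bot.capture(n); c['R']=cv2.Rodrigues(np.array(c['rvec'],float))[0]; c['t']=np.array(c['tvec'],float).ravel(); return c
def save(c,f): cv2.imwrite('pics/'+f,c['pixels'][:,:,::-1])
def ray(c,u,v):
    d=c['R'].T@(np.linalg.inv(c['K'])@np.array([u,v,1.])); return -c['R'].T@c['t'],d
def plane(c,u,v,z):
    o,d=ray(c,u,v); return o+d*(z-o[2])/d[2]
def cloud(c):
    v,u=np.mgrid[:420,:560]; p=np.stack([u,v,np.ones_like(u)],-1)@np.linalg.inv(c['K']).T*c['depth'][...,None]
    return (p-c['t'])@c['R']
E
python3 - <<'E'
from h import *
a=cap('top');b=cap('side');save(a,'top.png');save(b,'side.png')
for c in(a,b): print(c['K'][0,0],-c['R'].T@c['t'],c['R'][2])
print(bot.sense())
E
```

```text
411.5304161813799 [0.38493379 0.23392914 0.91602558] [ 0.05585889 -0.01441714 -0.99833458]
444.74756348667813 [ 0.12607532 -0.58036717  0.63259296] [ 0.29434737  0.78804177 -0.54069381]
{'time_s': 0.1, 'joints': array([ 1.65369510e+00,  4.07396661e-02,  8.38837323e-02, -3.88500732e-04,
       -1.61550198e+00, -3.33692374e-01]), 'qd': array([-0.00016216,  0.00040739,  0.0030265 ,  0.00122229,  0.00058698,
       -0.00046203]), 'effort': array([-5.65238093e-03, -3.69341397e+01,  3.48281693e+01,  6.95175111e+00,
       -4.56836555e-03,  5.15288505e-06]), 'ee_pos': array([0.1487714 , 0.58094981, 0.23037462]), 'ee_rot': array([ 9.92148864e-01, -1.25059925e-01, -2.84057299e-05,  8.04048383e-04]), 'ft_force': array([0.36489046, 0.37506103, 1.11529427]), 'moment': array([-0.03244337, -0.00327442,  0.00198613]), 'grip_force': 0.0, 'grip_width': 0.08512099581291124}
```

View pics/top.png

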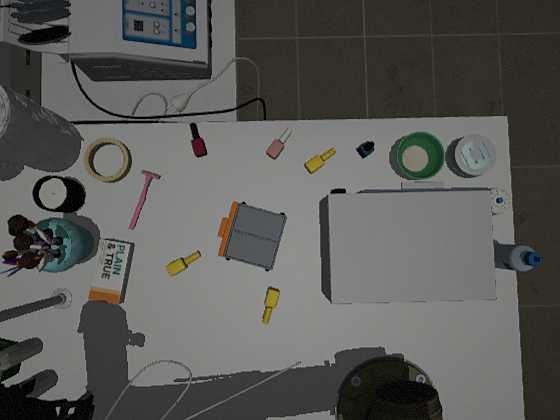

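View pics/side.png

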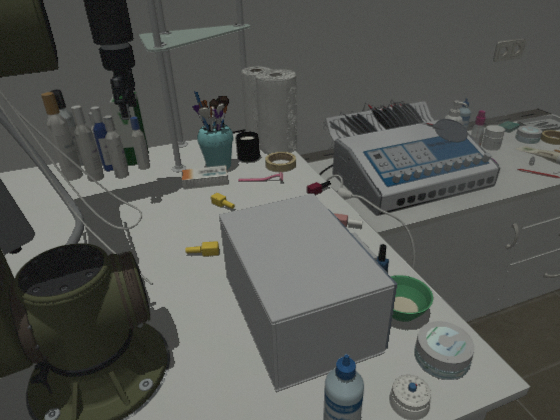

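The top view shows these bottles: red with a black cap (198,141), pink with a white cap (277,146), blue standing (366,149), and three yellow look-alikes at (183,263), (271,303) and (320,160). The tray is at (253,236), with its orange strip on the left at (228,228). The side view shows red at (318,188) and pink at (342,219), and the box hides the tray. I choose red at (198,141) and pink at (277,146), and will check them in a crop.

```bash
cat > m.py <<'E'
from h import *
def masks(c):
    hsv=cv2.cvtColor(c['pixels'],cv2.COLOR_RGB2HSV).astype(int); H,S,V=hsv[...,0],hsv[...,1],hsv[...,2]
    return dict(red=((H>168)|(H<3))&(S>170)&(V>60), pink=((H<9)|(H>172))&(S>60)&(S<150)&(V>110), orange=(H>5)&(H<18)&(S>170)&(V>100),
      tray=(H>95)&(H<125)&(S>15)&(S<70)&(V>60)&(V<150))
def blobs(m,n=3):
    k,l,s,ce=cv2.connectedComponentsWithStats(m.astype(np.uint8)); o=np.argsort(-s[1:,4])[:n]+1
    return [(l==i,s[i],ce[i]) for i in o]
E
python3 - <<'E'
from m import *
a=cap('top');b=cap('side')
for n,c in(('top',a),('side',b)):
    P=cloud(c)
    for k,m in masks(c).items():
        for M,s,ce in blobs(m): 
            if s[4]<25: continue
            q=P[M]; print(n,k,s,ce.round(1),np.median(q,0).round(3),'z95',np.percentile(q[:,2],90).round(3))
P=cloud(a)
for u,v in[(253,236),(300,230),(198,141),(195,130),(277,148),(287,133),(366,149),(240,140),(400,240)]: print(u,v,P[v,u].round(4))
x=a['pixels'][110:280,160:400]
cv2.imwrite('pics/crop.png',cv2.resize(x,None,fx=3.3,fy=3.3,interpolation=cv2.INTER_CUBIC)[:,:,::-1])
E
```

```text
top red [192 138  13  17 152] [198.  146.3] [0.582 0.398 0.025] z95 0.027
top pink [267 140  16  17 148] [274.9 148.2] [0.575 0.23  0.025] z95 0.027
top orange [218 202  20  54 351] [226.3 228.2] [0.403 0.344 0.008] z95 0.011
top orange [ 89 291  30  13 211] [103.7 296.8] [0.264 0.6   0.031] z95 0.032
top tray [ 224  204   63   66 1867] [254.7 235.2] [0.386 0.28  0.003] z95 0.009
top tray [510 245  24  26 292] [519.5 257.8] [ 0.328 -0.238  0.117] z95 0.123
top tray [475 142  14  26 129] [482.7 155.9] [ 0.541 -0.217  0.043] z95 0.045
side pink [335 214  12   6  53] [341.3 216.4] [0.579 0.226 0.025] z95 0.026
side tray [436 120  31  23 226] [451.3 132.4] [1.184 0.559 0.012] z95 0.027
side tray [389 139  48  30 160] [414.2 153.9] [ 0.996  0.505 -0.016] z95 0.004
side tray [328 209  69  77 157] [366.4 251.2] [ 0.463 -0.067  0.165] z95 0.166
253 236 [0.384  0.2831 0.0067]
300 230 [ 0.3947  0.1786 -0.002 ]
198 141 [0.3849 0.2339 0.916 ]
195 130 [0.6202 0.4049 0.0192]
277 148 [0.5748 0.2255 0.0252]
287 133 [0.6086 0.2026 0.0211]
366 149 [0.5637 0.0354 0.047 ]
240 140 [ 0.6006  0.3081 -0.0014]
400 240 [0.3701 0.0077 0.1697]
```

View pics/crop.png

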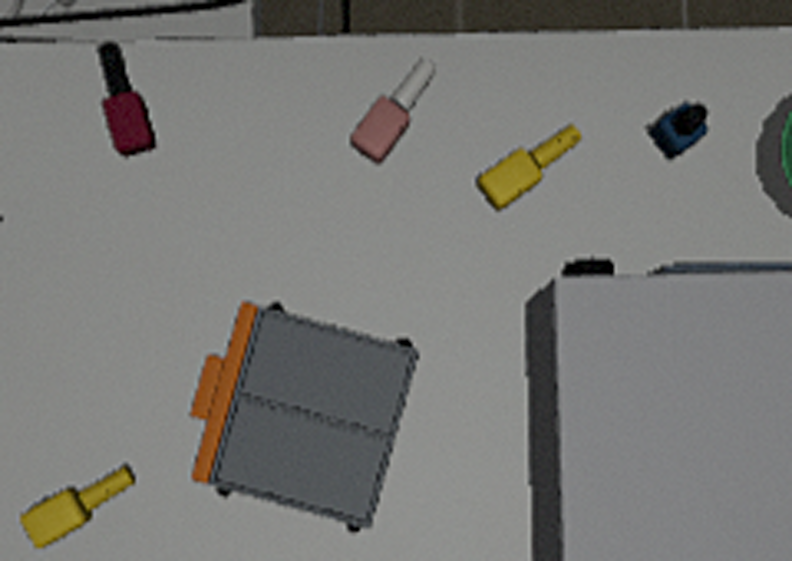

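The crop confirms it: red glass with a black cap pointing up the image (crop 128,120), pink with a white cap pointing up-right (crop 380,128). The yellow ones are look-alikes. The tray's strip is on its left end (crop 225,390).

```bash
python3 - <<'E'
from m import *
a=cap('top');P=cloud(a);M=masks(a);b=cap('side')
hs=cv2.cvtColor(b['pixels'],cv2.COLOR_RGB2HSV).astype(int)
mr=((hs[...,0]>165)|(hs[...,0]<5))&(hs[...,1]>140)&(hs[...,2]>30); mr[:160]=0
mp=masks(b)['pink']
def tri(c1,p1,c2,p2):
    Pm=[c['K']@np.c_[c['R'],c['t']] for c in(c1,c2)]
    x=cv2.triangulatePoints(Pm[0],Pm[1],np.array(p1,float).reshape(2,1),np.array(p2,float).reshape(2,1)).ravel(); return x[:3]/x[3]
for k,ms in(('red',mr),('pink',mp)):
    m=blobs(M[k],1)[0]; sb=blobs(ms,1)[0]; top=m[0]&(P[...,2]>.02)
    vv,uu=np.nonzero(m[0]); ce=plane(a,uu.mean(),vv.mean(),.022)
    print(k,'body',ce.round(4),'depthz',np.median(P[top],0).round(4),'side',sb[1],sb[2],'tri',tri(a,m[2],b,sb[2]).round(4))
    # everything raised near body = body+cap
    near=(np.hypot(P[...,0]-ce[0],P[...,1]-ce[1])<.085)&(P[...,2]>.012)&(P[...,2]<.035)
    l=[x for x in blobs(near,5) if (x[0]&m[0]).any()][0]
    q=P[l[0]][:,:2]; mu=q.mean(0); w=np.linalg.svd(q-mu,full_matrices=False)[2][0]; w*=np.sign((mu-ce[:2])@w)
    s=(q-mu)@w
    print(' n',len(q),'axis',np.degrees(np.arctan2(w[1],w[0])).round(1),'len',np.ptp(s).round(4),'ends',(mu+w*s.min()).round(4),(mu+w*s.max()).round(4))
    q=np.array([plane(a,x,y,.026)[:2] for x,y in zip(uu,vv)]).astype(np.float32)
    print(' rect',cv2.minAreaRect(q))
t=blobs(M['tray'],1)[0];o=blobs(M['orange'],1)[0]
t2=cv2.morphologyEx(t[0].astype(np.uint8),cv2.MORPH_OPEN,np.ones((7,7)))
for nm,m,z in(('tray',t2,.006),('orange',o[0],.008)):
    v,u=np.nonzero(m); q=np.array([plane(a,x,y,z)[:2] for x,y in zip(u,v)]).astype(np.float32)
    r=cv2.minAreaRect(q); print(nm,r,cv2.boxPoints(r).round(4).tolist(),'mean',q.mean(0))
print('floor z',np.median(P[t2>0][:,2]),'desk',np.median(P[215:235,295:315,2]))
E
```

```text
red body [0.5833 0.3984 0.022 ] depthz [0.5829 0.3976 0.0249] side [308 183  14  11  87] [314.16091954 187.56321839] tri [0.5848 0.3996 0.0151]
 n 320 axis 14.9 len 0.0747 ends [0.5655 0.3931] [0.6377 0.4123]
 rect ((0.58232182264328, 0.3976949155330658), (0.03454533591866493, 0.022087158635258675), 14.856919288635254)
pink body [0.5751 0.2301 0.022 ] depthz [0.5749 0.23   0.0248] side [335 214  12   6  53] [341.30188679 216.43396226] tri [0.5774 0.2291 0.0231]
 n 314 axis -37.4 len 0.0749 ends [0.5602 0.2417] [0.6197 0.1963]
 rect ((0.5740906596183777, 0.22993014752864838), (0.021255657076835632, 0.033121224492788315), 55.235984802246094)Traceback (most recent call last):
  File "<stdin>", line 25, in <module>
cv2.error: OpenCV(4.12.0) /io/opencv/modules/imgproc/src/convhull.cpp:143: error: (-215:Assertion failed) total >= 0 && (depth == CV_32F || depth == CV_32S) in function 'convexHull'
```

```bash
python3 - <<'E'
from m import *
a=cap('top');P=cloud(a);M=masks(a)
t=blobs(M['tray'],1)[0];o=blobs(M['orange'],1)[0]
t2=cv2.morphologyEx(t[0].astype(np.uint8),cv2.MORPH_CLOSE,np.ones((7,7)));t2=cv2.morphologyEx(t2,cv2.MORPH_OPEN,np.ones((13,13)))
for nm,m,z in(('tray',t2,.008),('orange',o[0],.008)):
    v,u=np.nonzero(m); q=np.array([plane(a,x,y,z)[:2] for x,y in zip(u,v)]).astype(np.float32)
    r=cv2.minAreaRect(q); print(nm,len(q),r,cv2.boxPoints(r).round(4).tolist(),'mean',q.mean(0))
print('floor z',np.median(P[t2>0][:,2]),'desk',np.median(P[215:235,295:315,2]))
E
```

```text
tray 2690 ((0.3839575946331024, 0.2790651023387909), (0.11046376824378967, 0.12203002721071243), 73.81083679199219) [[0.3100000023841858, 0.24300000071525574], [0.42719998955726624, 0.20900000631809235], [0.4580000042915344, 0.3151000142097473], [0.3407999873161316, 0.3490999937057495]] mean [0.38369346 0.27891412]
orange 351 ((0.4035399258136749, 0.3441028296947479), (0.021787434816360474, 0.1215328797698021), 72.97024536132812) [[0.34220001101493835, 0.351500004529953], [0.4584999978542328, 0.3158999979496002], [0.46480000019073486, 0.3366999924182892], [0.34860000014305115, 0.37229999899864197]] mean [0.40279737 0.3413072 ]
floor z 0.0025875204103990093 desk -0.0007627363830065373
```

Request:
jog_arm([
  [[36,-15,0,3,0.3],[36,-15,0,3,0.3],[36,-15,0,3,0.3],[36,-15,0,3,0.3],[36,-15,0,3,0.3],[36,-15,0,3,0.3],[36,-15,0,3,0.3],[36,-15,-10,3,0.3],[36,-15,-15,3,0.3],[36,-15,-15,2,0.3]],
], newtons=40)

```text
time_s: 1.18
ee_pos: [0.5105, 0.4305, 0.1914]
ee_rot: [0.992, 0.129, 0.0, -0.001]
ft_force: [-0.6, 0.6, -0.0]
grip_width: 0.0555
grip_force: 0.0
```

Request:
jog_arm([
  [[18,-8,-15,0,0.3],[18,-8,-15,0,0.3],[18,-8,-15,0,0.3],[10,-5,-15,0,0.3],[5,-2,-10,0,0.3],[0,0,0,0,0.3],[0,0,0,0,0.3],[0,0,0,0,0.3],[0,0,0,0,0.3],[0,0,0,0,0.3]],
])

```text
time_s: 2.02
ee_pos: [0.5774, 0.4013, 0.1229]
ee_rot: [0.992, 0.128, 0.001, -0.001]
ft_force: [-0.8, 0.2, 0.1]
grip_width: 0.0557
grip_force: 0.0
```

```bash
python3 - <<'E'
from m import *
c=cap('wrist');save(c,'w1.png');s=bot.sense();print(s['ee_pos'],s['ee_rot'],s['grip_width'])
for k in('red',):
    m=blobs(masks(c)[k],1)[0]; v,u=np.nonzero(m[0]); q=np.array([plane(c,x,y,.026)[:2] for x,y in zip(u,v)]).astype(np.float32)
    print(cv2.minAreaRect(q),m[1],np.median(cloud(c)[m[0]],0))
E
```

```text
[0.577426   0.40110268 0.12265535] [ 9.91798266e-01  1.27809799e-01  7.46328590e-04 -5.45418934e-04] 0.055421339306601335Traceback (most recent call last):
  File "<stdin>", line 4, in <module>
IndexError: list index out of range
```

View pics/w1.png

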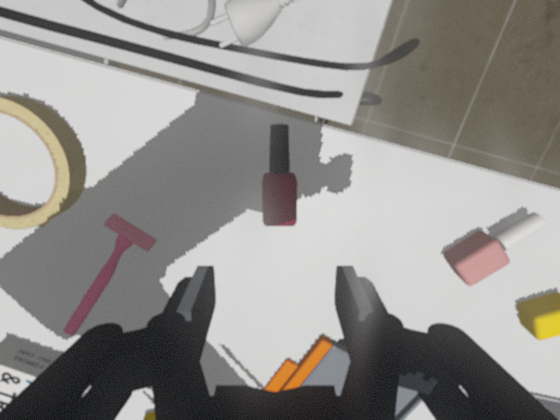

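The wrist view shows red at (279,198), straight between the fingers with its cap up, and pink at (477,257). I'll measure both with a mask that tolerates shadow.

```bash
cat >> m.py <<'E'
def bottle(c,k,zt=.026):
    hs=cv2.cvtColor(c['pixels'],cv2.COLOR_RGB2HSV).astype(int);H,S,V=hs[...,0],hs[...,1],hs[...,2]
    m=((H>165)|(H<6))&(S>110)&(V>30)&(V<150) if k=='red' else ((H<10)|(H>170))&(S>50)&(S<170)&(V>100)
    P=cloud(c); top=m&(P[...,2]>zt-.006)&(P[...,2]<zt+.006)
    B=blobs(top,1)[0]; v,u=np.nonzero(B[0]); q=np.array([plane(c,x,y,zt)[:2] for x,y in zip(u,v)]).astype(np.float32)
    r=cv2.minAreaRect(q); return len(q),np.round(r[0],4),np.round(r[1],4),round(r[2],1),'z',np.median(P[B[0]][:,2]).round(4)
E
python3 - <<'E'
from m import *
c=cap('wrist')
for k in('red','pink'): print(k,bottle(c,k))
E
```

```text
red (21, array([0.5732, 0.3882]), array([0.0026, 0.0071]), 31.6, 'z', np.float64(0.0243))
pink (1397, array([0.5791, 0.2359]), array([0.0271, 0.0373]), 52.5, 'z', np.float64(0.0246))
```

```bash
python3 - <<'E'
from m import *
c=cap('wrist');print(c['pixels'][200,279],c['pixels'][184,279],cv2.cvtColor(c['pixels'],cv2.COLOR_RGB2HSV)[[185,200,215],279])
P=cloud(c); print(P[200,279],P[140,279],P[220,250],P[257,477])
R,G,B=[c['pixels'][...,i].astype(int) for i in range(3)]
m=(R>1.6*G)&(R>40); m[:, :230]=0; m[:,330:]=0; m[250:]=0
b=blobs(m,1)[0]; v,u=np.nonzero(b[0]); print(b[1])
for z in(.026,):
    q=np.array([plane(c,x,y,z)[:2] for x,y in zip(u,v)]).astype(np.float32); print(cv2.minAreaRect(q), P[b[0]].mean(0))
print(plane(c,279,125,.02),-c['R'].T@c['t'])
E
```

```text
[95 73 75] [92 67 70] [[174  68  90]
 [177  59  95]
 [  3  52  99]]
[0.58798559 0.40023762 0.02481856] [0.62928167 0.41105186 0.01829823] [ 0.55768974  0.41683265 -0.00110155] [0.58163442 0.23876498 0.02387968]
[283 219  12   6  38]
((0.5730980634689331, 0.3888493776321411), (0.0036069678608328104, 0.008748097345232964), 31.542264938354492) [0.57288148 0.38821025 0.02453086]
[0.63946538 0.41375851 0.02      ] [0.65705976 0.42133647 0.26403185]
```

Request:
jog_arm([
  [[3,-1,-15,0,0.3],[3,-1,-20,0,0.3],[1,0,-20,0,0.3],[0,0,-20,0,0.3],[0,0,-18,0,0.3],[0,0,-12,0,0.3],[0,0,-8,0,0.3],[0,0,0,0,0.3],[0,0,0,0,0.3],[0,0,0,0,0]],
])

```text
time_s: 3.0
ee_pos: [0.5854, 0.3989, 0.0101]
ee_rot: [0.992, 0.127, 0.001, -0.0]
ft_force: [0.6, -0.7, 0.1]
grip_width: 0.0445
grip_force: 0.0
```

Request:
jog_arm([
  [[0,0,0,0,-0.2],[0,0,0,0,-0.4],[0,0,0,0,-0.6],[0,0,0,0,-1],[0,0,0,0,-1],[0,0,0,0,-1],[0,0,0,0,-1],[0,0,0,0,-1],[0,0,0,0,-1],[0,0,0,0,-1]],
])

```text
time_s: 3.83
ee_pos: [0.5852, 0.3988, 0.0099]
ee_rot: [0.992, 0.127, 0.001, -0.0]
ft_force: [-1.4, -0.2, 5.8]
grip_width: 0.0251
grip_force: 41.6
```

Request:
jog_arm([
  [[0,0,5,0,-1],[0,0,15,0,-1],[0,0,20,0,-1],[0,0,20,0,-1],[-15,-8,10,4,-1],[-20,-11,0,5,-1],[-20,-11,0,5,-1],[-20,-11,0,5,-1],[-20,-11,0,5,-1],[-20,-11,0,5,-1]],
])

```text
time_s: 4.67
ee_pos: [0.4684, 0.3344, 0.0777]
ee_rot: [0.928, 0.373, -0.001, 0.0]
ft_force: [-0.4, 0.6, 0.4]
grip_width: 0.0253
grip_force: 40.9
```

Request:
jog_arm([
  [[-20,-11,0,5,-1],[-20,-11,0,5,-1],[-20,-11,0,5,-1],[-20,-11,0,5,-1],[-20,-11,0,5,-1],[-20,-12,0,5,-1],[0,0,0,0,-1],[0,0,0,0,-1],[0,0,0,0,-1],[0,0,0,0,-1]],
])

```text
time_s: 5.5
ee_pos: [0.35, 0.2685, 0.0782]
ee_rot: [0.801, 0.599, -0.0, 0.0]
ft_force: [0.7, -0.4, -0.8]
grip_width: 0.0248
grip_force: 40.9
```

```bash
python3 - <<'E'
from m import *
c=cap('wrist');save(c,'w2.png');a=cap('top');s=bot.sense();print(s['ee_pos'],s['ee_rot'],s['grip_width'])
b=cap('side')
for k,c in(('w',c),('t',a)):
    P=cloud(c);m=blobs(masks(c)['orange'],1)[0]; print(k,m[1]); v,u=np.nonzero(m[0]); q=np.array([plane(c,x,y,.008)[:2] for x,y in zip(u,v)]).astype(np.float32)
    print(cv2.minAreaRect(q),np.median(P[m[0]],0))
E
```

```text
[0.350021   0.26834464 0.07802743] [ 8.00893716e-01  5.98806297e-01 -4.46971021e-04  2.74121472e-04] 0.025148794335550118
w [ 287   61   64   42 1722]
((0.4005100727081299, 0.3468584716320038), (0.022385118529200554, 0.036615040153265), 73.43370056152344) [0.40105017 0.34894786 0.00451984]
t [ 89 291  30  13 196]
((0.2601736783981323, 0.6098875999450684), (0.06258707493543625, 0.01725122332572937), 78.64447784423828) [0.26297996 0.60034101 0.03044369]
```

View pics/w2.png

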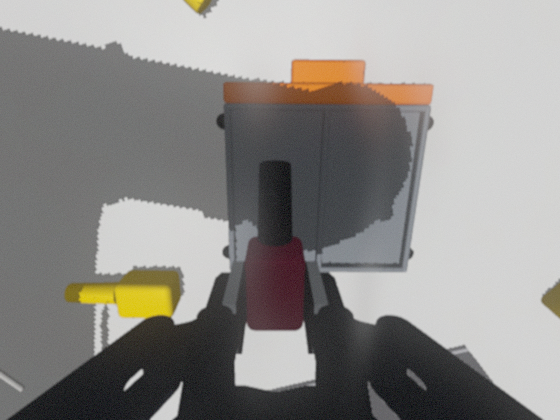

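The wrist view shows red held level, with its cap towards the orange strip. The tray rim corners are at about (228,106), (429,107), (233,268) and (406,270), and the divider runs from (323,107) to (319,268).

```bash
python3 - <<'E'
from m import *
c=cap('wrist')
for p in[(228,106),(429,107),(406,270),(233,268),(323,107),(319,250)]: print(p,plane(c,*p,.010).round(4),cloud(c)[p[1],p[0]].round(4))
s=[plane(c,*p,.01)[:2] for p in[(228,106),(429,107),(406,270),(233,268)]]
print(np.mean(s,0),'cap tip z .09',plane(c,275,162,.095),'body',cloud(c)[285,274],cloud(c)[245,274],cloud(c)[180,275])
E
```

```text
(228, 106) [0.3458 0.3489 0.01  ] [0.3456 0.3489 0.0084]
(429, 107) [0.4592 0.3146 0.01  ] [0.4598 0.3144 0.0085]
(406, 270) [0.4283 0.2113 0.01  ] [0.4289 0.2095 0.0073]
(233, 268) [0.3141 0.2468 0.01  ] [0.3361 0.2836 0.087 ]
(323, 107) [0.3993 0.3324 0.01  ] [0.3995 0.3323 0.0086]
(319, 250) [0.3743 0.2432 0.01  ] [0.3743 0.2429 0.0094]
[0.38685178 0.28040532] cap tip z .09 [0.36728181 0.32442591 0.095     ] body [0.35173178 0.27353463 0.0924915 ] [0.35650585 0.2895817  0.08838562] [0.36473737 0.31581616 0.08599305]
```

Request:
jog_arm([
  [[1,1,-12,0,-1],[0,0,-14,0,-1],[0,0,-12,0,-1],[0,0,-10,0,-1],[0,0,-7,0,-1],[0,0,-4,0,-1],[0,0,-3,0,-1],[0,0,-2,0,-1],[0,0,0,0,-1],[0,0,0,0,-1]],
])

```text
time_s: 6.53
ee_pos: [0.3509, 0.2696, 0.0148]
ee_rot: [0.801, 0.599, 0.0, -0.0]
ft_force: [-0.2, -0.3, -0.3]
grip_width: 0.0251
grip_force: 40.9
```

Request:
jog_arm([
  [[0,0,-1,0,-1],[0,0,-0.7,0,-1],[0,0,0,0,-1],[0,0,0,0,-1],[0,0,0,0,-0.5],[0,0,0,0,-0.4],[0,0,0,0,-0.3],[0,0,0,0,-0.2],[0,0,0,0,-0.1],[0,0,0,0,-0.1]],
])

```text
time_s: 7.37
ee_pos: [0.3507, 0.2693, 0.0127]
ee_rot: [0.801, 0.599, 0.0, 0.0]
ft_force: [-0.0, 0.2, 1.3]
grip_width: 0.0383
grip_force: 0.0
```

Request:
jog_arm([
  [[0,0,0,0,0],[0,0,10,0,0],[0,0,20,0,0],[0,0,30,0,0],[0,0,30,0,0],[20,0,20,-6,0.3],[25,-3,0,-7,0.3],[25,-3,0,-7,0.3],[25,-3,0,-7,0.3],[25,-3,0,-7,0.3]],
])

```text
time_s: 8.2
ee_pos: [0.4721, 0.2571, 0.1237]
ee_rot: [0.942, 0.336, 0.001, -0.0]
ft_force: [-0.7, 0.1, 0.7]
grip_width: 0.0553
grip_force: 0.0
```

Request:
jog_arm([
  [[25,-4,0,-7,0.3],[25,-4,0,-7,0.3],[20,-4,0,-7,0.3],[15,-4,0,-7,0.3],[10,-3,0,-7,0.3],[9,-4,0,-7,0.3],[0,0,0,-7,0.3],[0,0,0,-7,0.3],[0,0,0,-7,0.3],[0,0,0,-7,0.3]],
])

```text
time_s: 9.03
ee_pos: [0.5749, 0.2342, 0.1233]
ee_rot: [0.964, -0.265, 0.0, 0.0]
ft_force: [0.9, 0.5, 0.2]
grip_width: 0.0555
grip_force: 0.0
```

```bash
python3 - <<'E'
from m import *
c=cap('wrist');a=cap('top');s=bot.sense();print(s['ee_pos'],np.degrees(2*np.arctan2(s['ee_rot'][1],s['ee_rot'][0])),s['grip_width'])
print('pink w',bottle(c,'pink'));
try: print('red t',bottle(a,'red',.029))
except Exception as e: print(e)
cv2.imwrite('pics/c3.png',np.vstack([cv2.resize(c['pixels'],(400,300)),cv2.resize(a['pixels'][110:290,160:400],(400,300))])[:,:,::-1])
E
```

```text
[0.57483701 0.23428081 0.12334809] -30.44555167865105 0.055648479023982206
pink w (563, array([0.5765, 0.2255]), array([0.0145, 0.0373]), 60.2, 'z', np.float64(0.0246))
red t (54, array([0.3582, 0.2631]), array([0.0357, 0.0113]), 57.0, 'z', np.float64(0.0282))
```

View pics/c3.png

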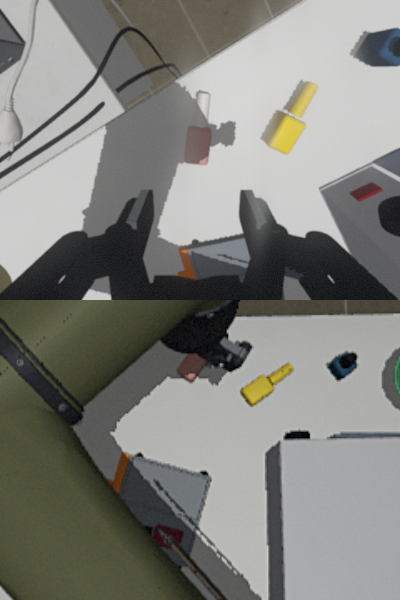

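The upper half (wrist view) shows pink at about (198,146), straight ahead of the fingers with its cap away, and yellow clear to the right. In the lower half (top view) red lies in its lane, partly hidden by the arm. I'll measure pink by depth.

```bash
python3 - <<'E'
from m import *
c=cap('wrist');P=cloud(c)
m=(P[...,2]>.012)&(P[...,2]<.035)&(np.hypot(P[...,0]-.59,P[...,1]-.219)<.055); 
B=blobs(m,1)[0]; q=P[B[0]]; xy=q[:,:2]; 
body=q[q[:,2]>.0225][:,:2]
r=cv2.minAreaRect(body.astype(np.float32)); R=cv2.minAreaRect(xy.astype(np.float32)); print(B[1],len(body)); print('body',r); print('all',R)
w=np.array([np.cos(np.radians(-36.5)),np.sin(np.radians(-36.5))]); s=xy@w; print(np.ptp(s), 'axis pca',np.linalg.svd(xy-xy.mean(0),full_matrices=False)[2][0])
n=np.array([-w[1],w[0]]); mid=w*(s.min()+19e-3)+n*np.mean([(body@n).min(),(body@n).max()]); print('bodymid',mid)
E
```

```text
[ 258  177   39   54 1723] 1548
body ((0.5783317685127258, 0.23114027082920074), (0.025398315861821175, 0.037600815296173096), 52.36989212036133)
all ((0.5780757069587708, 0.23121535778045654), (0.025938577950000763, 0.03824382275342941), 52.56587600708008)
0.03820287471294226 axis pca [-0.79213771  0.61034241]
bodymid [0.57808058 0.23120201]
```

Request:
jog_arm([
  [[2,-3,-15,-7,0.3],[0,0,-20,0,0.3],[0,0,-20,0,0.3],[0,0,-20,0,0.3],[0,0,-18,0,0.3],[0,0,-12,0,0.3],[0,0,-8,0,0.3],[0,0,0,0,0.3],[0,0,0,0,0.3],[0,0,0,0,0]],
])

```text
time_s: 10.02
ee_pos: [0.5775, 0.2317, 0.0112]
ee_rot: [0.947, -0.32, 0.001, -0.001]
ft_force: [0.6, -0.4, -0.6]
grip_width: 0.0446
grip_force: 0.0
```

Request:
jog_arm([
  [[0,0,0,0,-0.2],[0,0,0,0,-0.4],[0,0,0,0,-0.6],[0,0,0,0,-1],[0,0,0,0,-1],[0,0,0,0,-1],[0,0,0,0,-1],[0,0,0,0,-1],[0,0,0,0,-1],[0,0,0,0,-1]],
])

```text
time_s: 10.85
ee_pos: [0.5773, 0.2317, 0.011]
ee_rot: [0.947, -0.32, 0.001, -0.001]
ft_force: [-1.5, 0.9, 6.2]
grip_width: 0.0252
grip_force: 41.4
```

Request:
jog_arm([
  [[0,0,5,0,-1],[0,0,15,0,-1],[0,0,20,0,-1],[0,0,20,0,-1],[-5,5,10,6,-1],[-10,2,0,7,-1],[-10,2,0,7,-1],[-12,1,0,7,-1],[-12,1,0,7,-1],[-12,1,0,7,-1]],
])

```text
time_s: 11.68
ee_pos: [0.5148, 0.2431, 0.0792]
ee_rot: [0.999, 0.035, -0.0, 0.0]
ft_force: [0.1, 0.4, -0.5]
grip_width: 0.0249
grip_force: 40.7
```

Request:
jog_arm([
  [[-12,1,0,7,-1],[-12,1,0,7,-1],[-12,1,0,7,-1],[-12,1,0,7,-1],[-12,1,0,7,-1],[-12,1,0,7,-1],[-12,1,0,7,-1],[-12,1,0,7,-1],[-11,1,0,7,-1],[0,0,0,7,-1]],
])

```text
time_s: 12.52
ee_pos: [0.4072, 0.2523, 0.0795]
ee_rot: [0.798, 0.602, -0.0, -0.0]
ft_force: [0.7, 0.4, -1.0]
grip_width: 0.0252
grip_force: 40.7
```

```bash
python3 - <<'E'
from m import *
c=cap('wrist');save(c,'w4.png');s=bot.sense();print(s['ee_pos'],np.degrees(2*np.arctan2(s['ee_rot'][1],s['ee_rot'][0])),s['grip_width'])
E
```

```text
[0.40780152 0.25232109 0.07962262] 74.45286253106312 0.025031899510066336
```

View pics/w4.png

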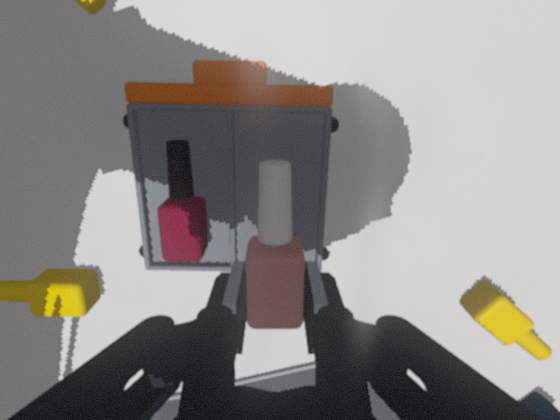

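Red lies in the left lane with its cap at (178,150) towards the strip. Pink is held above the right lane, straight, with its cap to the strip.

Request:
jog_arm([
  [[1,0,-12,-1,-1],[0,0,-14,0,-1],[0,0,-12,0,-1],[0,0,-10,0,-1],[0,0,-7,0,-1],[0,0,-4,0,-1],[0,0,-3,0,-1],[0,0,-2,0,-1],[0,0,0,0,-1],[0,0,0,0,-1]],
])

```text
time_s: 13.4
ee_pos: [0.4099, 0.2525, 0.0161]
ee_rot: [0.806, 0.592, 0.0, 0.0]
ft_force: [0.3, 0.4, -0.9]
grip_width: 0.0249
grip_force: 40.7
```

Request:
jog_arm([
  [[0,0,-1,0,-1],[0,0,-0.7,0,-1],[0,0,0,0,-1],[0,0,0,0,-1],[0,0,0,0,-0.5],[0,0,0,0,-0.4],[0,0,0,0,-0.3],[0,0,0,0,-0.2],[0,0,0,0,-0.1],[0,0,0,0,-0.1]],
])

```text
time_s: 14.23
ee_pos: [0.4097, 0.2523, 0.014]
ee_rot: [0.806, 0.592, 0.0, 0.0]
ft_force: [-0.2, -0.3, -0.2]
grip_width: 0.0386
grip_force: 0.0
```

Request:
jog_arm([
  [[0,0,0,0,0],[0,0,10,0,0],[0,0,20,0,0],[0,0,30,0,0],[0,0,30,0,0],[-8,-20,10,0,0.3],[-8,-20,0,0,0.3],[0,0,0,0,0.3],[0,0,0,0,0.3],[0,0,0,0,0.3]],
])

```text
time_s: 15.07
ee_pos: [0.3938, 0.2125, 0.1144]
ee_rot: [0.806, 0.592, 0.0, -0.0]
ft_force: [0.1, 0.6, -0.2]
grip_width: 0.0556
grip_force: 0.0
```

```bash
python3 - <<'E'
from m import *
c=cap('wrist');save(c,'w5.png');s=bot.sense();print(s['ee_pos'],s['ft_force'],s['time_s'])
P=cloud(c);ct=np.array([.3855,.2797]);an=np.radians(73.5);x=np.array([np.cos(an),np.sin(an)]);y=np.array([-x[1],x[0]])
T=np.stack([(P[...,:2]-ct)@x,(P[...,:2]-ct)@y,P[...,2]],-1)
for sg in(1,-1):
    m=(abs(T[...,0])<.05)&(abs(T[...,1]-sg*.03)<.026)&(T[...,2]>.0135)&(T[...,2]<.04)
    q=T[blobs(m,1)[0][0]]; r=cv2.minAreaRect(q[:,:2].astype(np.float32)); b=q[q[:,2]>.0255]
    w=np.linalg.svd(q-q.mean(0),full_matrices=False)[2][0]
    print(sg,len(q),'x',q[:,0].min(),q[:,0].max(),'y',q[:,1].min(),q[:,1].max(),'ang',np.degrees(np.arctan(w[1]/w[0])),'topz',np.median(b[:,2]),r)
E
```

```text
[0.39377546 0.21258495 0.11405929] [ 0.12847549  0.16792821 -0.38968111] 15.1167
1 2274 x -0.038454628394401336 -0.0005253121431451307 y 0.016659462103295178 0.043015382752995816 ang -0.5574528579159788 topz 0.027655649061277238 ((-0.01945652812719345, 0.029746413230895996), (0.026296580210328102, 0.03779800981283188), 89.32746887207031)
-1 2116 x -0.03817391283034295 -0.0001364590183622531 y -0.04441657379501568 -0.018599720072130916 ang -0.8019321602565912 topz 0.02764553202970576 ((-0.019155429676175117, -0.03150865435600281), (0.03804118186235428, 0.025813233107328415), 0.013979477807879448)
```

View pics/w5.png

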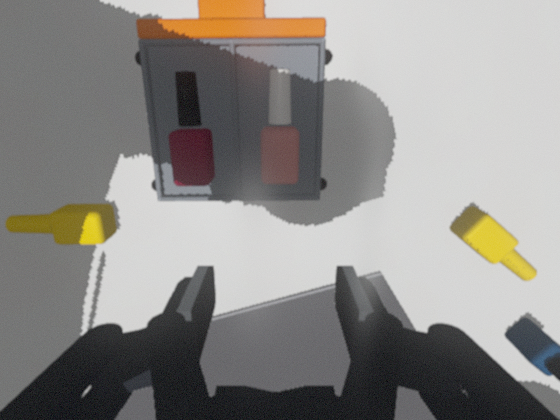

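Both bottles lie in their lanes, body fronts at mid-lane, within 1° of the lane, caps to the strip at (188,98) and (280,97), and top height 28 mm. The arm is clear, so I'm handing in.

```bash
python3 -c "
from station import bot
print(bot.close_job())"
```

```text
the job is handed in; nothing more can be done
None
```

I handed the job in at about 15 s: red and pink lie flat in separate lanes with their caps to the orange strip, and I never approached the blue bottle; the hand-in gave no verdict.

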